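# Plate over the dryer, dryer locked on

## Task

Slide the white rectangular plate along its raised stand, without lifting it off, until its end sticks out over the dryer's upturned nozzle and covers the nozzle mouth while the plate still lies flat on the stand. Then switch the dryer on so that it stays on by itself: squeeze the trigger fully down, push in the lock button at its side while the trigger is down, and ease the trigger up so that the lock holds it. Do not knock over the beaker or the jar.

Things in the scene. Friction and masses are not known exactly. Their poses are not given: they have to be found in the camera images.
- plate_mid (a point): centre (half-way up) of the loose white ceramic plate: a rectangle 50 mm (its x) by 100 mm (its y, roughly along the unit's y) and 6 mm thick, about 90 g, lying flat on the stand's top. It slides with ordinary friction (about 0.5 N to 1 N) and tips off the edge once more than half of it overhangs. A round white disc of the same thickness lies elsewhere and is not part of the job.
- stand_edge (a point): middle of the stand's edge nearest the nozzle, on its top, 95 mm above the bench. The stand is a fixed dark steel table on four legs, its flat rimless top reaching 160 mm from here along +y and 60 mm either way along x. Stand, nozzle and dryer are one fixed unit at any yaw; this and the nozzle, trigger and button frames have the unit's axes, z up.
- nozzle_mouth (a point): centre of the mouth of the dryer's upturned steel nozzle, 27 mm across, 80 mm above the bench, so 15 mm below the level of the stand's top; it lies 20 mm beyond the stand's edge (along -y of the unit).
- trigger_top (a point): centre of the top face of the dryer's trigger, a black block 42 mm (x) by 56 mm (y) that stands on top of the dryer's white body, 155 mm from the nozzle along -y of the unit. At rest the top is 102 mm above the bench; it is squeezed straight down, and the body beside it is 87 mm above the bench. This point moves with the trigger.
- trigger (a joint): how far the trigger is squeezed: 0 m at rest to 0.009 m fully down; a spring returns it (4 N at rest, 9 N fully down). When locked on it stays about 0.007 m down. Squeezing a locked trigger fully again lets the lock spring out.
- lock_face (a point): free face of the lock button: bare metal, round, 15 mm across, sticking out 11 mm over the trigger's edge from an upright guard plate (50 mm long in y, top at 126 mm) on the trigger's -x side; the +x side is open. The face looks to +x, 115 mm above the bench, 13 mm above the trigger at rest. It is pushed level, along -x of the unit. This point moves with it.
- lock_button (a joint): how far the lock button is pushed in: 0 m out to 0.007 m fully in; a spring returns it (1.5 N out, 3.5 N in). It is blocked after about 1 mm unless the trigger is down by more than 0.007 m; pushed in fully with the trigger down and held in while the trigger rises, it is then kept in by the trigger's spring.
- beaker: a glass beaker, 66 mm across and 85 mm tall, standing on the bench beyond the unit; origin at the centre of its underside
- jar: an amber jar with a black cap, 52 mm across and 75 mm tall, standing on the bench near the unit; origin at the centre of its underside
Not all that is in view belongs to the job. Leave any blue or purple look-alike of the part that bears plate_mid alone.

How it is judged:
By the outcome, as a careful person would: the job done as asked, in the order asked, and still so for the second after the job is handed in, with the robot touching nothing.
It also fails if it takes over 58 s, if anything falls off the work surface, if the arm or the gripper's body presses on something with over 40 N, if the wrist force passes 120 N, or if a joint passes its speed limit or range.

## Robot

A 6-joint arm with a two-finger parallel gripper is mounted at the origin on the work surface. World frame = base frame: x ahead of the robot, y to its left, z up, the work surface at z = 0. Lengths are in m, angles in rad, forces in N, time in s.
With the tool pointing down it reaches from about 0.3 to 0.875 m from the base axis. Payload 6.4 kg.
Tool frame: the origin (TCP) lies between the finger pads; the fingertips stand 8 mm ahead of it and the grasp point (between the pads) lies 11 mm behind it (env.nose_length is the distance from the TCP to the fingertips, in m); z points along the fingers, y is the line along which they close (so a half turn about z gives the same grasp; the last joint's range is limited). The gripper opens to 85 mm and grips with 20 to 120 N. Pads are 22 mm wide; open, the fingers measure 114 mm over their backs; the gripper's body (76 mm by 85 mm) begins 54 mm behind the grasp point. The pads swing forward as they close: fully open they stand 13 mm farther back than shut.
Start: joints at [0.91, 0.181, 1.607, -0, 1.354, -0.206], TCP at [0.253, 0.517, 0.239] pointing down, gripper open.
Joint ranges: [-2.99, 2.99], [-0.89, 2.07], [0.3, 2.58], [-1.14, 4.28], [0, 2.63], [-3.12, 3.12]. Speed limits (rad/s): [2.57, 2.57, 3.01, 3.14, 3.14, 3.14].

## Interface

Orientations are given as a rotation vector (axis times angle).
In Python, from bench import env, get_image, ticket gives the robot as it stands. The module is installed in compiled form; this text tells all that it offers.
- The arm moves only by the shell command python3 -m creep 'ROWS' [OPENING] [FORCE]. ROWS is JSON, a list of rows, each an object of numbers: "tx", "ty", "tz": the shift along the tool's x, y, z scaled (see below); "spin": the turn about the tool's z scaled (see below). In form: [{"tx": .., "ty": .., "tz": .., "spin": ..}, ...]. A call has exactly 10 rows; each row shifts and turns the commanded pose from where the row before left it, along the tool's axes as they then stand; what a row does not reach is not made up. The controller multiplies each number of a shift by 80 cm and each number of a turn by 0.5 rad. A row lasts 1/8 s, in which the tool goes at most 62.5 mm and 10.7 degrees, less where a joint would pass 70% of its speed; a pose out of reach is approached as far as the arm can. A call with a number of a shift or a turn outside -1 to 1 is refused whole. A call with a gripper value outside its range is refused whole. OPENING is the gripper's target within -1 to 1 (fully open at 1, half-way at 0, shut at -1), set as the call begins (- or left out, the last holds). The fingers move at their own pace and stop on an object; FORCE is the grip in N (left out, the last holds). Time passes only in rows, so rows that do not move let the fingers close, or fill a call up. It gives the time, the measured TCP pose, the force, the opening and the grip force at its end, in the units of the state.
- env.state(): the state, without advancing time (a new reading comes with each control period).
- get_image(name): name is "scene" or "top" or "wrist"; returns a dict with "frame" (384x512x3 uint8, red, green, blue), "range_z" (384x512 float32, m along the optical axis (not along the pixel's ray), 0 where there is no reading), "fx", "fy", "cx", "cy" (pixels), "position" and "attitude" of the camera in the world; the wrist camera has in their place "tool_from_camera" (4x4, takes a point from camera to tool coordinates, whose origin is the TCP and whose axes are the flange's). Camera axes: x right, y down, z forward; pixel columns grow to the right and rows downward; lengths in m; the calibration is good to about 2 mm. A picture is of the moment at which its call begins: read the wrist's pose just before it.
- ticket.hand_in(): hands the job in; it is judged then, once.
The state is a dict: "time_s": time; "joint_positions": joint angles; "joint_velocities": joint speeds; "joint_efforts": joint torques, N m; "tool_pos": TCP position; "ee_rot": TCP orientation; "force": force on the tool from outside, world axes, zero at the start; "moment": the same for the moment, N m; "width": finger opening in m; "grip_force": force on a finger pad.
Only numpy, scipy, OpenCV 4.12 (cv2) and the standard library are available. Lean on these libraries where they do the work, as an engineer would, in place of code of your own. Each camera call takes 0.05 s, during which the arm holds its last target. There are 200 camera calls.

## Working session

There is one attempt and no reset: what is moved stays moved. The work goes in short steps, Python scripts to look and compute and a shell command to move; the robot and the scene stay as the last step left them, time stands still between calls to the robot, and variables do not carry over. Pictures are saved under pics/ and viewed, at most 10 in all, crops included, and the job is handed in when it is done.

```bash
mkdir -p pics
cat > h.py <<'E'
import numpy as np, cv2
from bench import env, get_image, ticket
from scipy.spatial.transform import Rotation as R
def cloud(name):
    s=env.state(); im=get_image(name); z=im["range_z"]; v,u=np.mgrid[:384,:512]
    P=np.stack([(u-im["cx"])/im["fx"]*z,(v-im["cy"])/im["fy"]*z,z],-1)
    if name=="wrist":
        T=np.array(im["tool_from_camera"]); P=P@T[:3,:3].T+T[:3,3]
        A=R.from_rotvec(s["ee_rot"]).as_matrix(); P=P@A.T+np.array(s["tool_pos"])
    else:
        a=np.array(im["attitude"]); A=R.from_rotvec(a).as_matrix() if a.shape==(3,) else (a if a.shape==(3,3) else R.from_quat(a).as_matrix())
        P=P@A.T+np.array(im["position"])
    P[z==0]=np.nan
    return im,P
E
python3 - <<'E'
from h import *
s=env.state();print({k:np.round(v,3) for k,v in s.items()}, env.nose_length)
for n in ("scene","top"):
    im,P=cloud(n); print(n,im["position"],im["attitude"],im["fx"])
    cv2.imwrite(f"pics/{n}0.png",im["frame"][:,:,::-1]); np.save(n+".npy",P)
    print(np.round(P[40:384:60,60:512:80],3).tolist())
a=[cv2.imread(f"pics/{n}0.png") for n in("scene","top")]
E
```

```text
{'time_s': np.float64(0.0), 'joint_positions': array([ 0.91 ,  0.182,  1.608,  0.   ,  1.354, -0.206]), 'joint_velocities': array([-0.   , -0.001,  0.   ,  0.002,  0.   , -0.002]), 'joint_efforts': array([ 1.0000e-03, -4.4486e+01, -3.5134e+01, -0.0000e+00,  9.0000e-03,
        0.0000e+00]), 'tool_pos': array([0.252, 0.516, 0.238]), 'ee_rot': array([-7.08e-01, -3.06e+00,  2.00e-03]), 'force': array([-0.588,  0.1  ,  0.58 ]), 'moment': array([ 0.027, -0.055,  0.007]), 'grip_force': np.float64(0.0), 'width': np.float64(0.085)} 0.008
scene [ 1.0195303  -0.42396184  0.98525552] [-2.28596318 -0.91414043  0.34629704] 416.1331740808098
[[[-0.852, 0.248, 0.002], [-0.579, 0.497, 0.006], [-0.415, 0.837, -0.07], [0.273, 0.571, 0.299], [0.261, 1.156, 0.057], [0.352, 1.952, -0.231]], [[-0.446, 0.018, -0.001], [-0.216, 0.23, 0.002], [0.016, 0.437, 0.008], [0.235, 0.654, 0.002], [0.46, 0.864, 0.003], [0.683, 1.075, 0.003]], [[-0.138, -0.154, 0.006], [0.071, 0.024, 0.02], [0.248, 0.217, 0.0], [0.443, 0.402, -0.0], [0.638, 0.583, 0.003], [0.831, 0.77, -0.0]], [[0.085, -0.283, -0.001], [0.259, -0.119, 
[... 633 characters left out ...]
766, 0.602, 0.002], [0.759, 0.386, 0.002], [0.753, 0.17, -0.0], [nan, nan, nan], [0.739, -0.261, 0.002], [0.734, -0.479, -0.005]], [[0.6, 0.598, 0.003], [0.592, 0.384, 0.011], [0.568, 0.168, 0.094], [0.563, -0.028, 0.09], [0.575, -0.251, -0.001], [0.568, -0.462, 0.001]], [[0.44, 0.595, 0.004], [0.434, 0.386, 0.004], [0.428, 0.177, 0.002], [0.422, -0.033, -0.005], [0.416, -0.241, 0.0], [0.41, -0.448, 0.002]], [[0.285, 0.593, 0.001], [0.279, 0.386, 0.002], [0.273, 0.181, -0.004], [0.267, -0.025, -0.0], [0.261, -0.231, -0.002], [0.255, -0.437, -0.001]], [[0.135, 0.591, -0.001], [0.129, 0.386, 0.003], [0.124, 0.184, 0.004], [0.117, -0.019, -0.001], [0.112, -0.221, 0.0], [0.106, -0.424, -0.002]]]
```

View pics/top0.png

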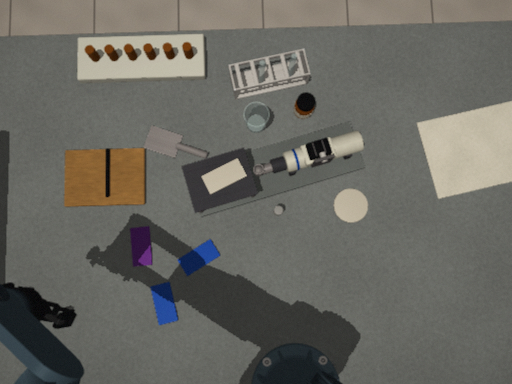

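View pics/scene0.png

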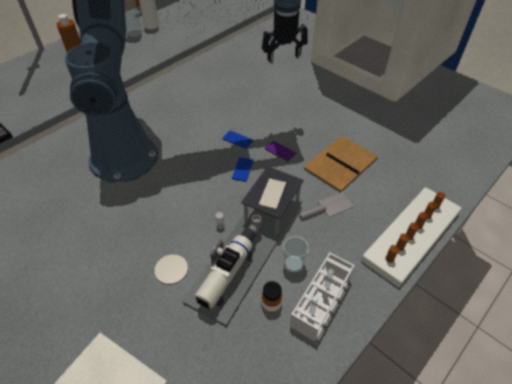

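The top view shows the plate at about (225,176) on the dark stand, the nozzle at (262,169), the trigger at (319,150), the beaker at (257,117) and the jar at (305,104). The unit's +y runs to the image's left.

Run:
```python
from h import *
P=np.load("top.npy"); im=cv2.imread("pics/top0.png"); z=P[...,2]
roi=np.zeros(z.shape,bool); roi[130:215,180:275]=1
st=roi&(z>.085)&(z<.112)
def rect(m,nm):
    q=P[m][:,:2].astype(np.float32); r=cv2.minAreaRect(q*1000); print(nm,r,len(q),np.median(P[m][:,2])); return cv2.boxPoints(r)
k=np.ones((3,3),np.uint8)
st=cv2.morphologyEx(st.astype(np.uint8),cv2.MORPH_OPEN,np.ones((9,9),np.uint8))>0
print(rect(st,"stand"))
pl=st&(im.min(2)>140); print(rect(pl,"plate"))
for nm,(u,v) in dict(noz=(262,169),trig=(319,150),beak=(257,117),jar=(305,104)).items():
    w=P[v-3:v+4,u-3:u+4].reshape(-1,3); print(nm,np.round(np.nanmedian(w,0),3))
s=slice(125,180),slice(245,370)
cv2.imwrite("pics/c.png",cv2.resize(im[s],None,fx=6,fy=6,interpolation=cv2.INTER_CUBIC))
# body: white, tall
b=np.zeros(z.shape,bool); b[125,0]=0; b[120:180,278:366]=(z>.06)[120:180,278:366]
rect(b,"body")
```

```text
stand ((520.9345092773438, 172.6717529296875), (120.63314056396484, 159.9698028564453), 15.234045028686523) 2971 0.09631675820864571
[[441.7204   233.9971  ]
 [483.75446   79.64854 ]
 [600.1486   111.346405]
 [558.11456  265.69498 ]]
plate ((528.4015502929688, 160.3133544921875), (48.31854248046875, 96.70748138427734), 25.454044342041016) 767 0.10123429405015849
[[485.8056  193.59007]
 [527.3692  106.26996]
 [570.9975  127.03664]
 [529.4339  214.35675]]
noz [0.547 0.065 0.068]
trig [ 0.584 -0.073  0.103]
beak [0.701 0.072 0.005]
jar [ 0.71  -0.048  0.076]
body ((584.5314331054688, -79.69590759277344), (61.56251525878906, 223.74627685546875), 15.341192245483398) 1865 0.08565236839117141
```

View pics/c.png

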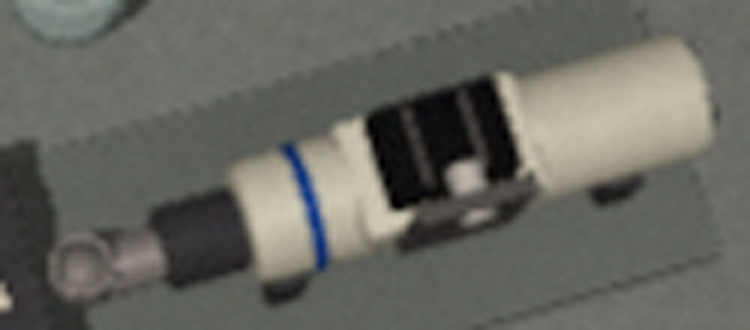

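The crop shows the nozzle ring at left, the black trigger in the middle, and the guard with its bright button on the robot's side (-x). The measured heights and sizes agree with the task: unit yaw about 15.2°, plate yaw about 25.5°, plate centre (0.528, 0.160). I'll move above the plate.

```bash
cat >> h.py <<'E'
def rel(x,y,z,yawdeg=None):
    s=env.state(); A=R.from_rotvec(s["ee_rot"]).as_matrix(); p=np.array(s["tool_pos"])
    print("t",round(s["time_s"],2),"p",p.round(4),"tooly deg",round(np.degrees(np.arctan2(A[1,1],A[0,1])),2),"F",np.round(s["force"],1),"w",round(s["width"],4))
    print("units tx,ty,tz",((A.T@(np.array([x,y,z])-p))/.8).round(4))
E
python3 -m creep '[{"spin":0.337},{"spin":0.337},{"spin":0.337},{"spin":0.337},{"tx":-0.07,"ty":0.016},{"tx":-0.07,"ty":0.016},{"tx":-0.07,"ty":0.016},{"tx":-0.07,"ty":0.016},{"tx":-0.07,"ty":0.016},{"tx":-0.07,"ty":0.016}]' 0.5 20
python3 -c "
from h import *
rel(.5215,.1735,.15)"
```

```text
t 0.1 p [0.2523 0.5162 0.2385] tooly deg 63.94 F [0.5 0.  0.2] w 0.0855
units tx,ty,tz [-0.4905 -0.2368  0.1108]invalid input
```

```bash
python3 -m creep '[{"tx":0,"ty":0,"tz":0,"spin":0.337},{"tx":0,"ty":0,"tz":0,"spin":0.337},{"tx":0,"ty":0,"tz":0,"spin":0.337},{"tx":0,"ty":0,"tz":0,"spin":0.337},{"tx":-0.07,"ty":0.016,"tz":0,"spin":0},{"tx":-0.07,"ty":0.016,"tz":0,"spin":0},{"tx":-0.07,"ty":0.016,"tz":0,"spin":0},{"tx":-0.07,"ty":0.016,"tz":0,"spin":0},{"tx":-0.07,"ty":0.016,"tz":0,"spin":0},{"tx":-0.07,"ty":0.016,"tz":0,"spin":0}]' 0.5 20
python3 -c "
from h import *
rel(.5215,.1735,.15)"
```

```text
time_s: 1.35
tool_pos: [0.4664, 0.2441, 0.239]
ee_rot: [-1.68, -2.654, 0.0]
force: [-0.1, 1.1, 1.2]
width: 0.0637
grip_force: 0.0
t 1.35 p [0.4664 0.2441 0.239 ] tooly deg 25.33 F [-0.1  1.1  1.2] w 0.0637
units tx,ty,tz [-0.1092  0.0245  0.1113]
```

```bash
python3 -m creep '[{"tx":-0.055,"ty":0.012,"tz":0,"spin":0},{"tx":-0.054,"ty":0.0125,"tz":0,"spin":0},{"tx":0,"ty":0,"tz":0.03,"spin":0},{"tx":0,"ty":0,"tz":0.03,"spin":0},{"tx":0,"ty":0,"tz":0.03,"spin":0},{"tx":0,"ty":0,"tz":0.02,"spin":0},{"tx":0,"ty":0,"tz":0,"spin":0},{"tx":0,"ty":0,"tz":0,"spin":0},{"tx":0,"ty":0,"tz":0,"spin":0},{"tx":0,"ty":0,"tz":0,"spin":0}]'
python3 - <<'E'
from h import *
rel(.5215,.1735,.105)
im,P=cloud("wrist"); f=im["frame"]; z=P[...,2]
m=(z>.092)&(z<.112)&(f.min(2)>130); m=cv2.morphologyEx(m.astype(np.uint8),cv2.MORPH_OPEN,np.ones((7,7),np.uint8))
n,l,st,_=cv2.connectedComponentsWithStats(m); i=1+st[1:,4].argmax(); m=l==i
print(cv2.minAreaRect((P[m][:,:2]*1000).astype(np.float32)),np.median(z[m]),m.sum())
cv2.imwrite("pics/w1.png",f[:,:,::-1])
E
```

```text
time_s: 2.6
tool_pos: [0.5212, 0.1754, 0.1521]
ee_rot: [1.68, 2.654, 0.001]
force: [0.3, -0.7, 0.5]
width: 0.0634
grip_force: 0.0
t 2.6 p [0.5212 0.1754 0.1521] tooly deg 25.33 F [ 0.3 -0.7  0.5] w 0.0634
units tx,ty,tz [-0.0022 -0.0007  0.0589]
((509.3451843261719, 181.10769653320312), (89.54949951171875, 157.7395782470703), 29.79509925842285) 0.09582896036546497 16481
```

View pics/w1.png

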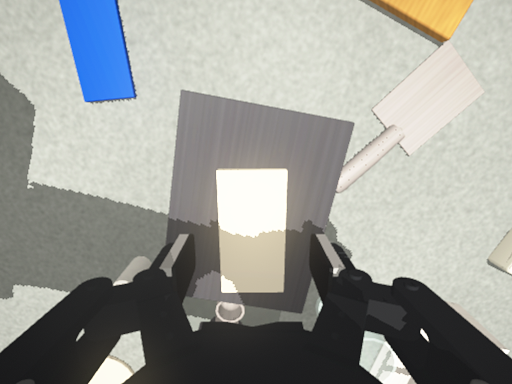

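The wrist view shows the plate (217–287, 168–292) square between the fingers (187 and 318), with the nozzle at (230,310). I'll descend in careful steps.

```bash
python3 -m creep '[{"tx":0,"ty":0,"tz":0.02,"spin":0},{"tx":0,"ty":0,"tz":0.02,"spin":0},{"tx":0,"ty":0,"tz":0.01,"spin":0},{"tx":0,"ty":0,"tz":0.005,"spin":0},{"tx":0,"ty":0,"tz":0.0025,"spin":0},{"tx":0,"ty":0,"tz":0.002,"spin":0},{"tx":0,"ty":0,"tz":0.0015,"spin":0},{"tx":0,"ty":0,"tz":0,"spin":0},{"tx":0,"ty":0,"tz":0,"spin":0},{"tx":0,"ty":0,"tz":0,"spin":0}]' 0.35
python3 - <<'E'
from h import *
rel(.5215,.1735,.100)
im,P=cloud("wrist"); cv2.imwrite("pics/w2.png",im["frame"][:,:,::-1])
z=P[...,2]
for u in (195,202,310,303): print(u,np.round(z[230:300:8,u],3))
E
```

```text
time_s: 3.9
tool_pos: [0.5208, 0.1753, 0.1026]
ee_rot: [1.68, 2.654, 0.0]
force: [-0.2, 0.2, -0.3]
width: 0.0576
grip_force: 0.0
t 3.9 p [0.5208 0.1753 0.1026] tooly deg 25.32 F [-0.2  0.2 -0.3] w 0.0576
units tx,ty,tz [-0.0024 -0.0002  0.0033]
195 [0.094 0.109 0.111 0.113 0.113 0.115 0.116 0.094 0.094]
202 [0.095 0.094 0.095 0.094 0.093 0.093 0.094 0.095 0.095]
310 [0.094 0.109 0.116 0.117 0.118 0.118 0.12  0.12  0.094]
303 [0.095 0.094 0.099 0.101 0.101 0.095 0.094 0.095 0.094]
```

```bash
python3 -m creep '[{"tx":0,"ty":0,"tz":0.001,"spin":0},{"tx":0,"ty":0,"tz":0.001,"spin":0},{"tx":0,"ty":0,"tz":0.001,"spin":0},{"tx":0,"ty":0,"tz":0.001,"spin":0},{"tx":0,"ty":0,"tz":0,"spin":0},{"tx":0,"ty":0,"tz":0,"spin":0},{"tx":0,"ty":0,"tz":0,"spin":0},{"tx":0,"ty":0,"tz":0,"spin":0},{"tx":0,"ty":0,"tz":0,"spin":0},{"tx":0,"ty":0,"tz":0,"spin":0}]'
python3 - <<'E'
from h import *
rel(.5215,.1735,.095)
im,P=cloud("wrist"); cv2.imwrite("pics/w3.png",cv2.resize(im["frame"][180:340,130:370,::-1],None,fx=3,fy=3))
E
```

```text
time_s: 5.2
tool_pos: [0.5208, 0.1753, 0.0993]
ee_rot: [1.68, 2.654, 0.0]
force: [-0.2, 0.7, -0.3]
width: 0.0574
grip_force: 0.0
t 5.2 p [0.5208 0.1753 0.0993] tooly deg 25.32 F [-0.2  0.7 -0.3] w 0.0574
units tx,ty,tz [-0.0024 -0.0001  0.0054]
```

View pics/w3.png

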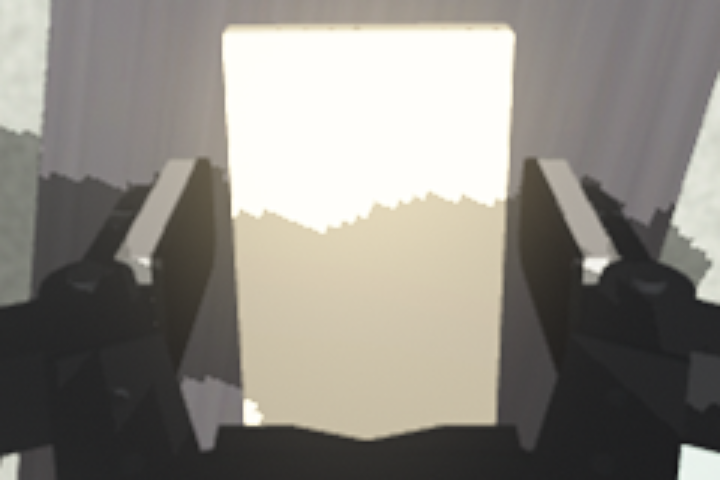

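The pads straddle the plate with equal gaps. I'll close on it.

```bash
python3 -m creep '[{"tx":0,"ty":0,"tz":0.0005,"spin":0},{"tx":0,"ty":0,"tz":0,"spin":0},{"tx":0,"ty":0,"tz":0,"spin":0},{"tx":0,"ty":0,"tz":0,"spin":0},{"tx":0,"ty":0,"tz":0,"spin":0},{"tx":0,"ty":0,"tz":0,"spin":0},{"tx":0,"ty":0,"tz":0,"spin":0},{"tx":0,"ty":0,"tz":0,"spin":0},{"tx":0,"ty":0,"tz":0,"spin":0},{"tx":0,"ty":0,"tz":0,"spin":0}]' 0.1 20
python3 - <<'E'
from h import *
rel(.5215,.1735,.1)
E
```

```text
time_s: 6.5
tool_pos: [0.5218, 0.1755, 0.1002]
ee_rot: [1.679, 2.653, 0.002]
force: [-0.2, 0.4, 6.7]
width: 0.0492
grip_force: 25.2
t 6.5 p [0.5218 0.1755 0.1002] tooly deg 25.33 F [-0.2  0.4  6.7] w 0.0492
units tx,ty,tz [-0.002  -0.0014  0.0003]
```

```bash
python3 -m creep '[{"tx":0,"ty":0,"tz":-0.0008,"spin":0.117},{"tx":0,"ty":0,"tz":0,"spin":0.117},{"tx":0,"ty":0,"tz":0,"spin":0.117},{"tx":0,"ty":0,"tz":0,"spin":0},{"tx":-0.008,"ty":0,"tz":0,"spin":0},{"tx":-0.008,"ty":0,"tz":0,"spin":0},{"tx":-0.008,"ty":0,"tz":0,"spin":0},{"tx":0,"ty":0,"tz":0,"spin":0},{"tx":0,"ty":0,"tz":0,"spin":0},{"tx":0,"ty":0,"tz":0,"spin":0}]'
python3 - <<'E'
from h import *
rel(.5353,.1202,.1)
E
```

```text
time_s: 7.75
tool_pos: [0.5261, 0.1573, 0.1002]
ee_rot: [-1.905, -2.498, -0.002]
force: [-0.5, 2.4, 5.4]
width: 0.0492
grip_force: 24.6
t 7.75 p [0.5261 0.1573 0.1002] tooly deg 15.33 F [-0.5  2.4  5.4] w 0.0492
units tx,ty,tz [-0.0478 -0.0012  0.0002]
```

```bash
python3 -m creep '[{"tx":-0.008,"ty":0,"tz":0,"spin":0},{"tx":-0.008,"ty":0,"tz":0,"spin":0},{"tx":-0.008,"ty":0,"tz":0,"spin":0},{"tx":-0.008,"ty":-0.001,"tz":0,"spin":0},{"tx":-0.008,"ty":0,"tz":0,"spin":0},{"tx":-0.007,"ty":0,"tz":0,"spin":0},{"tx":0,"ty":0,"tz":0,"spin":0},{"tx":0,"ty":0,"tz":0,"spin":0},{"tx":0,"ty":0,"tz":0,"spin":0},{"tx":0,"ty":0,"tz":0,"spin":0}]'
python3 - <<'E'
from h import *
rel(.5353,.1202,.1)
im,P=cloud("top"); f=im["frame"]; z=P[...,2]
cv2.imwrite("pics/t2.png",f[:,:,::-1])
im,P=cloud("wrist"); cv2.imwrite("pics/w4.png",im["frame"][:,:,::-1])
E
```

```text
time_s: 9.0
tool_pos: [0.5352, 0.1209, 0.1002]
ee_rot: [-1.905, -2.498, -0.002]
force: [-0.8, 1.5, 5.7]
width: 0.0493
grip_force: 24.6
t 9.0 p [0.5352 0.1209 0.1002] tooly deg 15.33 F [-0.8  1.5  5.7] w 0.0493
units tx,ty,tz [-0.0009 -0.0002  0.0002]
```

```bash
python3 -m creep '[{"tx":0,"ty":0,"tz":0,"spin":0},{"tx":0,"ty":0,"tz":0,"spin":0},{"tx":0,"ty":0,"tz":0,"spin":0},{"tx":0,"ty":0,"tz":-0.01,"spin":0},{"tx":0,"ty":0,"tz":-0.04,"spin":0},{"tx":0,"ty":0,"tz":-0.06,"spin":0},{"tx":0,"ty":0,"tz":-0.06,"spin":0},{"tx":0,"ty":0,"tz":0,"spin":0},{"tx":0,"ty":0,"tz":0,"spin":0},{"tx":0,"ty":0,"tz":0,"spin":0}]' 0.5
python3 - <<'E'
from h import *
rel(.585,-.073,.2)
im,P=cloud("wrist"); f=im["frame"]; z=P[...,2]
ex=np.array([.9648,.2630]);ey=np.array([-.2630,.9648]);e=np.array([.542,.0955])
U=np.stack([(P[...,:2]-e)@ex,(P[...,:2]-e)@ey,z],-1); np.save("u.npy",U)
m=(z>.097)&(z<.107)&(f.min(2)>120)&(abs(U[...,0])<.06)&(abs(U[...,1]-.02)<.08)
print(m.sum(),cv2.minAreaRect((U[m][:,:2]*1000).astype(np.float32)),np.median(z[m]))
a=np.hstack([f[:,:,::-1]]); cv2.imwrite("pics/w5.png",a)
E
```

```text
time_s: 10.35
tool_pos: [0.534, 0.1202, 0.234]
ee_rot: [-1.905, -2.495, 0.003]
force: [0.4, -0.2, 0.1]
width: 0.0641
grip_force: 0.0
t 10.35 p [0.534  0.1202 0.234 ] tooly deg 15.27 F [ 0.4 -0.2  0.1] w 0.0641
units tx,ty,tz [-0.2498 -0.0019  0.0423]
4419 ((-0.5674667358398438, 11.880718231201172), (49.96489334106445, 100.27764129638672), 0.15550465881824493) 0.10000235318317124
```

View pics/w5.png

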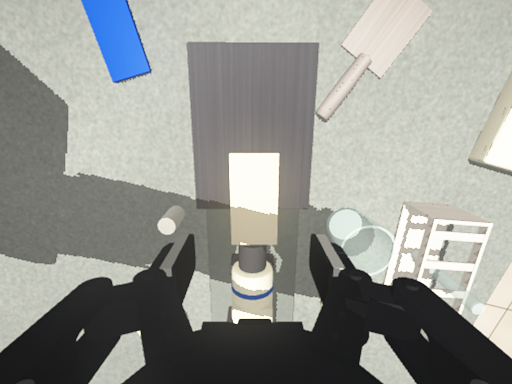

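The picture shows the plate end past the stand's edge (plate 229–279, 153–245; edge at row 209) over the nozzle. In unit axes the centre is 12 mm in from the edge, so the end overhangs by 38 mm and covers the mouth. Next I'll move above the trigger with the fingers shut.

```bash
python3 -m creep '[{"tx":-0.03,"ty":0,"tz":0,"spin":0},{"tx":-0.055,"ty":0,"tz":0,"spin":0},{"tx":-0.055,"ty":0,"tz":0,"spin":0},{"tx":-0.055,"ty":0,"tz":0,"spin":0},{"tx":-0.055,"ty":0,"tz":0,"spin":0},{"tx":0,"ty":0,"tz":0,"spin":0},{"tx":0,"ty":0,"tz":0,"spin":0},{"tx":0,"ty":0,"tz":0,"spin":0},{"tx":0,"ty":0,"tz":0,"spin":0},{"tx":0,"ty":0,"tz":0,"spin":0}]' -1
python3 - <<'E'
from h import *
U=np.load("u.npy"); print("edge U:",np.round([[U[v,u,1],U[v,u,2]] for u in(205,295) for v in range(204,214,2)],3).tolist())
rel(.585,-.073,.2)
im,P=cloud("wrist"); f=im["frame"]; z=P[...,2]
ex=np.array([.9648,.2630]);ey=np.array([-.2630,.9648]);t=np.array([.588,-.0736])
U=np.stack([(P[...,:2]-t)@ex,(P[...,:2]-t)@ey,z],-1); np.save("u2.npy",U)
m=(abs(U[...,0])<.06)&(abs(U[...,1])<.04)
for nm,a,b in(("guard",.12,.132),("trig",.098,.106),("btn",.107,.1235)):
    k=m&(z>a)&(z<b)
    if nm=="btn": k&=U[...,0]>-.019
    q=U[k]; print(nm,len(q),np.percentile(q,[2,50,98],axis=0).round(4).tolist() if len(q) else "")
cv2.imwrite("pics/w6.png",cv2.resize(f[80:280,140:400,::-1],None,fx=3,fy=3))
E
```

```text
time_s: 11.65
tool_pos: [0.5876, -0.0719, 0.2357]
ee_rot: [1.905, 2.498, 0.0]
force: [0.0, 0.4, 0.5]
width: -0.0001
grip_force: 0.0
edge U: [[0.006, 0.094], [0.004, 0.093], [-0.032, -0.001], [-0.035, -0.002], [-0.037, 0.001], [0.006, 0.093], [0.004, 0.094], [0.002, 0.093], [-0.03, 0.011], [-0.034, 0.01]]
t 11.65 p [ 0.5876 -0.0719  0.2357] tooly deg 15.33 F [0.  0.4 0.5] w -0.0001
units tx,ty,tz [-0.0004 -0.0035  0.0446]
guard 576 [[-0.0353, -0.0212, 0.1202], [-0.029, 0.0025, 0.1244], [-0.0144, 0.0258, 0.126]]
trig 1975 [[-0.02, -0.0233, 0.0988], [0.0009, 0.0051, 0.1009], [0.02, 0.0286, 0.1026]]
btn 89 [[-0.0184, -0.0043, 0.1148], [-0.0163, 0.0036, 0.1203], [-0.0135, 0.0089, 0.1221]]
```

View pics/w6.png

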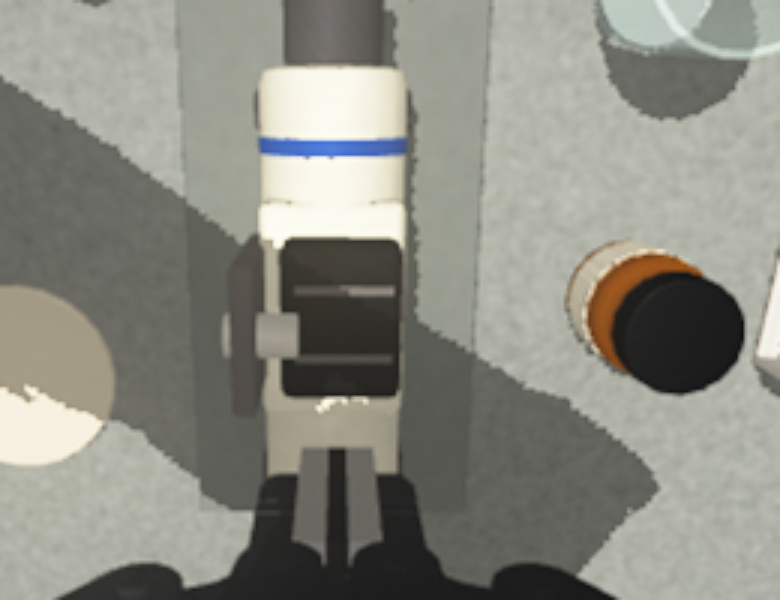

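The picture shows the trigger (281–400, 240–395), the button tip at (299,335) with the guard to its left, and the jar clear at right. The shut fingers are aligned along the unit's x. I'll turn them 90° so the narrow side pushes the button.

```bash
python3 -c "
from h import *
print(env.state()['joint_positions'].round(3))"
```

```text
[-0.322  0.221  1.567  0.     1.353 -0.59 ]
```

```bash
python3 -m creep '[{"tx":0,"ty":0,"tz":0,"spin":0.349},{"tx":0,"ty":0,"tz":0,"spin":0.349},{"tx":0,"ty":0,"tz":0,"spin":0.349},{"tx":0,"ty":0,"tz":0,"spin":0.349},{"tx":0,"ty":0,"tz":0,"spin":0.349},{"tx":0,"ty":0,"tz":0,"spin":0.349},{"tx":0,"ty":0,"tz":0,"spin":0.349},{"tx":0,"ty":0,"tz":0,"spin":0.349},{"tx":0,"ty":0,"tz":0,"spin":0.349},{"tx":0,"ty":0,"tz":0,"spin":0}]' -1
python3 - <<'E'
from h import *
rel(.5923,-.0704,.12)
E
```

```text
time_s: 12.95
tool_pos: [0.5876, -0.0725, 0.2356]
ee_rot: [3.113, 0.421, 0.0]
force: [0.1, -0.1, -0.4]
width: -0.0002
grip_force: 0.0
t 12.95 p [ 0.5876 -0.0725  0.2356] tooly deg -74.61 F [ 0.1 -0.1 -0.4] w -0.0002
units tx,ty,tz [ 0.0064 -0.001   0.1445]
```

```bash
python3 -m creep '[{"tx":0.0064,"ty":-0.001,"tz":0,"spin":0},{"tx":0,"ty":0,"tz":0.05,"spin":0},{"tx":0,"ty":0,"tz":0.05,"spin":0},{"tx":0,"ty":0,"tz":0.03,"spin":0},{"tx":0,"ty":0,"tz":0.01,"spin":0},{"tx":0,"ty":0,"tz":0.004,"spin":0},{"tx":0,"ty":0,"tz":0,"spin":0},{"tx":0,"ty":0,"tz":0,"spin":0},{"tx":0,"ty":0,"tz":0,"spin":0},{"tx":0,"ty":0,"tz":0,"spin":0}]' -1
python3 - <<'E'
from h import *
rel(.5923,-.0704,.1)
im,P=cloud("scene"); f=im["frame"]
im2,_=cloud("wrist"); a=cv2.resize(f[210:310,190:310,::-1],(480,400),interpolation=cv2.INTER_CUBIC); b=cv2.resize(im2["frame"][90:350,100:300,::-1],(308,400))
cv2.imwrite("pics/s7.png",np.hstack([a,b]))
E
```

```text
time_s: 14.2
tool_pos: [0.5925, -0.0706, 0.1207]
ee_rot: [3.113, 0.418, 0.001]
force: [0.2, 0.1, 0.9]
width: -0.0001
grip_force: 0.0
t 14.2 p [ 0.5925 -0.0706  0.1207] tooly deg -74.71 F [0.2 0.1 0.9] w -0.0001
units tx,ty,tz [-0.0002 -0.0003  0.0259]
```

View pics/s7.png

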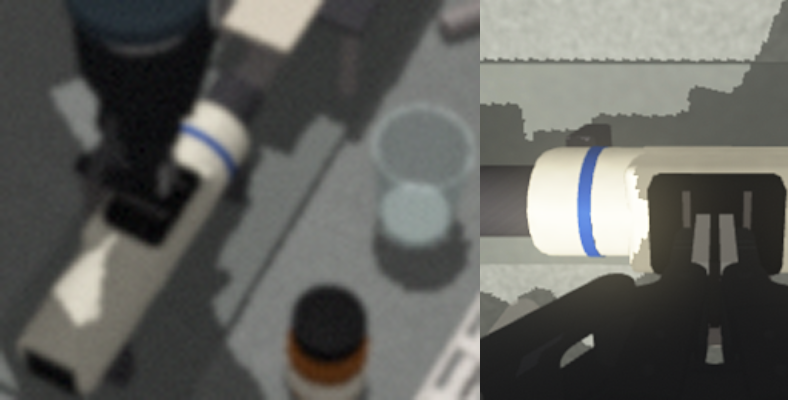

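The fingers stand over the trigger, in line with the button in y and clear of the guard. I'll squeeze.

```bash
python3 -m creep '[{"tx":0,"ty":0,"tz":0.006,"spin":0},{"tx":0,"ty":0,"tz":0.006,"spin":0},{"tx":0,"ty":0,"tz":0.004,"spin":0},{"tx":0,"ty":0,"tz":0.004,"spin":0},{"tx":0,"ty":0,"tz":0.0025,"spin":0},{"tx":0,"ty":0,"tz":0.002,"spin":0},{"tx":0,"ty":0,"tz":0,"spin":0},{"tx":0,"ty":0,"tz":0,"spin":0},{"tx":0,"ty":0,"tz":0,"spin":0},{"tx":0,"ty":0,"tz":0,"spin":0}]'
python3 - <<'E'
from h import *
rel(.5923,-.0704,.099)
E
```

```text
time_s: 15.55
tool_pos: [0.5922, -0.0705, 0.1015]
ee_rot: [3.114, 0.418, -0.001]
force: [-3.6, -0.0, 7.9]
width: -0.0002
grip_force: 4.2
t 15.55 p [ 0.5922 -0.0705  0.1015] tooly deg -74.71 F [-3.6 -0.   7.9] w -0.0002
units tx,ty,tz [ 0.0001 -0.0001  0.0031]
```

```bash
python3 -m creep '[{"tx":0,"ty":0,"tz":0.001,"spin":0},{"tx":0,"ty":0,"tz":0.001,"spin":0},{"tx":0,"ty":0,"tz":0.001,"spin":0},{"tx":0,"ty":0,"tz":0.001,"spin":0},{"tx":0,"ty":0,"tz":0,"spin":0},{"tx":0,"ty":0,"tz":0,"spin":0},{"tx":0,"ty":0,"tz":0,"spin":0},{"tx":0,"ty":0,"tz":0,"spin":0},{"tx":0,"ty":0,"tz":0,"spin":0},{"tx":0,"ty":0,"tz":0,"spin":0}]'
python3 - <<'E'
from h import *
rel(.5923,-.0704,.099)
E
```

```text
time_s: 16.8
tool_pos: [0.5923, -0.0706, 0.1009]
ee_rot: [3.113, 0.419, -0.001]
force: [-12.3, 2.6, 25.5]
width: -0.0001
grip_force: 13.0
t 16.8 p [ 0.5923 -0.0706  0.1009] tooly deg -74.68 F [-12.3   2.6  25.5] w -0.0001
units tx,ty,tz [-0.     -0.0002  0.0023]
```

```bash
python3 -m creep '[{"tx":0,"ty":0,"tz":-0.0008,"spin":0},{"tx":-0.002,"ty":0,"tz":0,"spin":0},{"tx":-0.002,"ty":0,"tz":0,"spin":0},{"tx":-0.002,"ty":0,"tz":0,"spin":0},{"tx":-0.002,"ty":0,"tz":0,"spin":0},{"tx":0,"ty":0,"tz":0,"spin":0},{"tx":0,"ty":0,"tz":0,"spin":0},{"tx":0,"ty":0,"tz":0,"spin":0},{"tx":0,"ty":0,"tz":0,"spin":0},{"tx":0,"ty":0,"tz":0,"spin":0}]'
python3 - <<'E'
from h import *
rel(.5923,-.0704,.099)
E
python3 -m creep '[{"tx":-0.002,"ty":0,"tz":0,"spin":0},{"tx":-0.002,"ty":0,"tz":0,"spin":0},{"tx":-0.002,"ty":0,"tz":0,"spin":0},{"tx":0,"ty":0,"tz":0,"spin":0},{"tx":0,"ty":0,"tz":0,"spin":0},{"tx":0,"ty":0,"tz":0,"spin":0},{"tx":0,"ty":0,"tz":0,"spin":0},{"tx":0,"ty":0,"tz":0,"spin":0},{"tx":0,"ty":0,"tz":0,"spin":0},{"tx":0,"ty":0,"tz":0,"spin":0}]'
python3 - <<'E'
from h import *
rel(.5923,-.0704,.099)
E
```

```text
time_s: 18.05
tool_pos: [0.5898, -0.0721, 0.1011]
ee_rot: [3.112, 0.417, 0.013]
force: [4.5, 4.1, 9.8]
width: 0.0003
grip_force: 5.0
t 18.05 p [ 0.5898 -0.0721  0.1011] tooly deg -74.72 F [4.5 4.1 9.8] w 0.0003
units tx,ty,tz [ 0.0035 -0.0013  0.0026]
time_s: 19.3
tool_pos: [0.5856, -0.0738, 0.1011]
ee_rot: [3.111, 0.417, 0.014]
force: [6.8, 2.8, 8.5]
width: -0.0001
grip_force: 5.2
t 19.3 p [ 0.5856 -0.0738  0.1011] tooly deg -74.72 F [6.8 2.8 8.5] w -0.0001
units tx,ty,tz [ 0.0092 -0.0018  0.0026]
```

```bash
python3 -m creep '[{"tx":-0.002,"ty":0,"tz":0.0006,"spin":0},{"tx":-0.002,"ty":0,"tz":0,"spin":0},{"tx":-0.002,"ty":0,"tz":0,"spin":0},{"tx":0,"ty":0,"tz":0,"spin":0},{"tx":0,"ty":0,"tz":0,"spin":0},{"tx":0,"ty":0,"tz":0,"spin":0},{"tx":0,"ty":0,"tz":0,"spin":0},{"tx":0,"ty":0,"tz":0,"spin":0},{"tx":0,"ty":0,"tz":0,"spin":0},{"tx":0,"ty":0,"tz":0,"spin":0}]'
python3 - <<'E'
from h import *
rel(.5923,-.0704,.099)
print(env.state()["moment"])
E
```

```text
time_s: 20.55
tool_pos: [0.5816, -0.0749, 0.101]
ee_rot: [3.111, 0.417, 0.017]
force: [8.1, 3.1, 9.5]
width: 0.0003
grip_force: 6.1
t 20.55 p [ 0.5816 -0.0749  0.101 ] tooly deg -74.73 F [8.1 3.1 9.5] w 0.0003
units tx,ty,tz [ 0.0144 -0.0019  0.0027]
[ 0.61491644 -1.29997236 -0.01895349]
```

```bash
python3 -m creep '[{"tx":-0.0015,"ty":0,"tz":0,"spin":0},{"tx":-0.0015,"ty":0,"tz":0,"spin":0},{"tx":0,"ty":0,"tz":0,"spin":0},{"tx":0,"ty":0,"tz":0,"spin":0},{"tx":0,"ty":0,"tz":0,"spin":0},{"tx":0,"ty":0,"tz":0,"spin":0},{"tx":0,"ty":0,"tz":0,"spin":0},{"tx":0,"ty":0,"tz":0,"spin":0},{"tx":0,"ty":0,"tz":0,"spin":0},{"tx":0,"ty":0,"tz":0,"spin":0}]'
python3 - <<'E'
from h import *
rel(.5923,-.0704,.099)
print(env.state()["moment"])
E
python3 -m creep '[{"tx":-0.0015,"ty":0,"tz":0,"spin":0},{"tx":-0.0015,"ty":0,"tz":0,"spin":0},{"tx":0,"ty":0,"tz":0,"spin":0},{"tx":0,"ty":0,"tz":0,"spin":0},{"tx":0,"ty":0,"tz":0,"spin":0},{"tx":0,"ty":0,"tz":0,"spin":0},{"tx":0,"ty":0,"tz":0,"spin":0},{"tx":0,"ty":0,"tz":0,"spin":0},{"tx":0,"ty":0,"tz":0,"spin":0},{"tx":0,"ty":0,"tz":0,"spin":0}]'
python3 - <<'E'
from h import *
rel(.5923,-.0704,.099)
print(env.state()["moment"])
E
```

```text
time_s: 21.8
tool_pos: [0.5796, -0.0755, 0.1011]
ee_rot: [3.111, 0.417, 0.018]
force: [9.4, 5.1, 8.5]
width: -0.0001
grip_force: 6.8
t 21.8 p [ 0.5796 -0.0755  0.1011] tooly deg -74.73 F [9.4 5.1 8.5] w -0.0001
units tx,ty,tz [ 0.017  -0.002   0.0028]
[ 0.68760953 -1.45152484 -0.0354187 ]
time_s: 23.05
tool_pos: [0.5794, -0.0756, 0.1012]
ee_rot: [3.111, 0.417, 0.026]
force: [18.4, 6.9, 2.6]
width: -0.0001
grip_force: 11.6
t 23.05 p [ 0.5794 -0.0756  0.1012] tooly deg -74.74 F [18.4  6.9  2.6] w -0.0001
units tx,ty,tz [ 0.0172 -0.002   0.003 ]
[ 1.16248324 -2.89411233 -0.01480656]
```

The push force jumped with no further travel, so the button is fully in. I'll ease the trigger up while holding the button in.

```bash
python3 -m creep '[{"tx":0,"ty":0,"tz":-0.001,"spin":0},{"tx":0,"ty":0,"tz":-0.001,"spin":0},{"tx":0,"ty":0,"tz":-0.001,"spin":0},{"tx":0,"ty":0,"tz":-0.001,"spin":0},{"tx":0,"ty":0,"tz":-0.001,"spin":0},{"tx":0,"ty":0,"tz":-0.001,"spin":0},{"tx":0,"ty":0,"tz":-0.001,"spin":0},{"tx":0,"ty":0,"tz":-0.001,"spin":0},{"tx":0,"ty":0,"tz":0,"spin":0},{"tx":0,"ty":0,"tz":0,"spin":0}]'
python3 - <<'E'
from h import *
rel(.5923,-.0704,.099)
E
```

```text
time_s: 24.3
tool_pos: [0.579, -0.0753, 0.1049]
ee_rot: [3.112, 0.416, 0.025]
force: [27.8, 5.5, -15.6]
width: 0.0001
grip_force: 13.8
t 24.3 p [ 0.579  -0.0753  0.1049] tooly deg -74.76 F [ 27.8   5.5 -15.6] w 0.0001
units tx,ty,tz [ 0.0175 -0.0016  0.0076]
```

```bash
python3 -m creep '[{"tx":0.002,"ty":0,"tz":0,"spin":0},{"tx":0.003,"ty":0,"tz":0,"spin":0},{"tx":0.003,"ty":0,"tz":0,"spin":0},{"tx":0.004,"ty":0,"tz":0,"spin":0},{"tx":0.008,"ty":0,"tz":0,"spin":0},{"tx":0,"ty":0,"tz":-0.02,"spin":0},{"tx":0,"ty":0,"tz":-0.05,"spin":0},{"tx":0,"ty":0,"tz":-0.05,"spin":0},{"tx":0,"ty":0,"tz":-0.05,"spin":0},{"tx":0,"ty":0,"tz":0,"spin":0}]'
python3 - <<'E'
from h import *
rel(.585,-.073,.2)
im,P=cloud("wrist"); f=im["frame"]; z=P[...,2]
ex=np.array([.9648,.2630]);ey=np.array([-.2630,.9648]);t=np.array([.588,-.0736])
U=np.stack([(P[...,:2]-t)@ex,(P[...,:2]-t)@ey,z],-1)
m=(abs(U[...,0]-.003)<.013)&(abs(U[...,1]-.002)<.02)
print("trig z",m.sum(),np.percentile(z[m],[10,50,90]).round(4))
k=(abs(U[...,0])<.06)&(abs(U[...,1]-.002)<.007)&(z>.107)&(z<.1235)&(U[...,0]>-.022)
print("btn x max",k.sum(),np.percentile(U[k][:,0],[50,98]).round(4) if k.any() else "")
im2,Q=cloud("top"); zt=Q[...,2]; u=np.stack([(Q[...,:2]-t)@ex,(Q[...,:2]-t)@ey],-1)
f2=im2["frame"]; e=(abs(u[...,0])<.06)&(abs(u[...,1]-.177)<.075)&(zt>.093)&(zt<.112)&(f2.min(2)>130)
print("plate (y rel trig; edge=.175)",cv2.minAreaRect((u[e]*1000).astype(np.float32)),np.median(zt[e]))
cv2.imwrite("pics/w8.png",np.hstack([cv2.resize(f[:,:,::-1],(400,300)),cv2.resize(f2[80:215,190:370,::-1],(400,300),interpolation=cv2.INTER_CUBIC)]))
E
```

```text
time_s: 25.55
tool_pos: [0.59, -0.0725, 0.2457]
ee_rot: [3.11, 0.417, 0.013]
force: [0.0, 0.6, 1.8]
width: -0.0001
grip_force: 0.0
t 25.55 p [ 0.59   -0.0725  0.2457] tooly deg -74.71 F [0.  0.6 1.8] w -0.0001
units tx,ty,tz [-0.0066 -0.0013  0.0571]
trig z 8362 [0.0957 0.288  0.3272]
btn x max 76 [-0.0197 -0.0191]
plate (y rel trig; edge=.175) ((1.158529281616211, 185.42242431640625), (49.54386901855469, 99.21658325195312), 0.38678741455078125) 0.10120751998737298
```

View pics/w8.png

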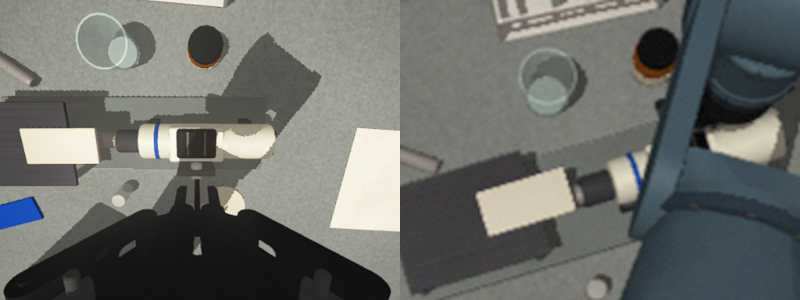

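The picture shows the plate flat over the nozzle, the button in (face at x −19 mm, 7 mm in) and the trigger held down (top at about 95 mm, 102 at rest). The beaker and jar are upright and the robot is clear, so I'll hand in.

```bash
python3 -c "
from h import *
print(ticket.hand_in())"
```

```text
the job is handed in; nothing more can be done
None
```

The job is handed in at about 26 s: the plate lies flat with its end covering the nozzle mouth, and the trigger stays down by itself with the lock button in; the beaker and jar are upright.

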